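# Move the polishing heads to the bench rack in their order of use

## Task

The four polishing heads on the far board stand in the order in which they will be used on the stone. Move them all to the four rests on the near board, one head upright on the middle of each rest, keeping the same order along the row, so that each ends on the rest facing the place it came from. Set them down rather than drop them, and leave the chisel and the paste tin where they are.

Things in the scene. Friction and masses are not known exactly. Their poses are not given: they have to be found in the camera images.
- disc_head: Loose polishing head (widest of the four): flat polishing disc, 80 mm across and 12 mm thick, rubber below and bright metal above; on top an upright round steel shank to grip, 26 mm diameter, 40 mm tall, from 12 to 52 mm above the origin. Origin: centre of the underside; z up; yaw means nothing. 0.15 to 0.5 kg. Starts upright in the far row (any order, 88 mm apart), underside 26 mm above the table.
- cup_head: Loose polishing head (second widest): dark steel cup wheel, 68 mm across at the bottom, tapering to 52 mm, 22 mm high; on top an upright round steel shank to grip, 26 mm diameter, 40 mm tall, from 22 to 62 mm above the origin. Origin: centre of the underside; z up; yaw means nothing. 0.15 to 0.5 kg. Starts upright in the far row (any order, 88 mm apart), underside 26 mm above the table.
- profile_head: Loose polishing head (third widest): edge-profile wheel like a spool: two bright steel flanges 54 mm across with a 34 mm waist, 30 mm high; on top an upright round steel shank to grip, 26 mm diameter, 40 mm tall, from 30 to 70 mm above the origin. Origin: centre of the underside; z up; yaw means nothing. 0.15 to 0.5 kg. Starts upright in the far row (any order, 88 mm apart), underside 26 mm above the table.
- drum_head: Loose polishing head (narrowest): plain grey drum, 38 mm across and 36 mm high; on top an upright round steel shank to grip, 26 mm diameter, 40 mm tall, from 36 to 76 mm above the origin. Origin: centre of the underside; z up; yaw means nothing. 0.15 to 0.5 kg. Starts upright in the far row (any order, 88 mm apart), underside 26 mm above the table.
- rest_disc: Fixed empty round rest on the near board, 74 mm diameter, 12 mm high, flat cork top 26 mm above the table, no rim. All four look alike: this one faces the place where the disc head starts (155 to 185 mm nearer the robot), the same place in the row. Origin: centre of its underside, 12 mm below its top; z up, y along the row, x across it, away from the robot.
- rest_cup: Fixed empty round rest on the near board, 74 mm diameter, 12 mm high, flat cork top 26 mm above the table, no rim. All four look alike: this one faces the place where the cup head starts (155 to 185 mm nearer the robot), the same place in the row. Origin: centre of its underside, 12 mm below its top; z up, y along the row, x across it, away from the robot.
- rest_profile: Fixed empty round rest on the near board, 74 mm diameter, 12 mm high, flat cork top 26 mm above the table, no rim. All four look alike: this one faces the place where the profile head starts (155 to 185 mm nearer the robot), the same place in the row. Origin: centre of its underside, 12 mm below its top; z up, y along the row, x across it, away from the robot.
- rest_drum: Fixed empty round rest on the near board, 74 mm diameter, 12 mm high, flat cork top 26 mm above the table, no rim. All four look alike: this one faces the place where the drum head starts (155 to 185 mm nearer the robot), the same place in the row. Origin: centre of its underside, 12 mm below its top; z up, y along the row, x across it, away from the robot.
- chisel: Bystander: steel stone chisel, 150 mm long, 14 mm thick, lying loose along the gap between the two boards. Origin: on its underside near the middle; y along its length.
- paste_tin: Bystander: loose round metal tin, 65 mm across, 44 mm high, standing past one end of the boards. Origin: centre of its underside.
Mind the look-alikes: they are no part of the job. Leave any brown or red look-alike of the disc_head alone.

How it is judged:
At the end, for the whole second after the job is handed in: Each of the four heads stands on the rest at its own place in the row, its centre within 14 mm of the rest's centre, underside on the rest's top (within 3 to 4 mm), upright within 0.1 rad and at rest (horizontal distance between disc_head and rest_disc below 0.014 m and z of disc_head in the frame of rest_disc between 0.009 and 0.016 m and angle between each of disc_head, cup_head, profile_head, drum_head's own z axis and vertical below 0.1 rad and linear speed of each of disc_head, cup_head, profile_head, drum_head below 0.02 m/s and angular speed of each of disc_head, cup_head, profile_head, drum_head below 0.2 rad/s and horizontal distance between cup_head and rest_cup below 0.014 m and z of cup_head in the frame of rest_cup between 0.009 and 0.016 m and horizontal distance between profile_head and rest_profile below 0.014 m and z of profile_head in the frame of rest_profile between 0.009 and 0.016 m and horizontal distance between drum_head and rest_drum below 0.014 m and z of drum_head in the frame of rest_drum between 0.009 and 0.016 m); the robot touches nothing.
It fails at once if a head is dropped or thrown: it moves faster than 0.6 m/s with no finger on it ((linear speed of disc_head above 0.6 m/s and contact force between the fingers and disc_head below 0.05 N) or (linear speed of cup_head above 0.6 m/s and contact force between the fingers and cup_head below 0.05 N) or (linear speed of profile_head above 0.6 m/s and contact force between the fingers and profile_head below 0.05 N) or (linear speed of drum_head above 0.6 m/s and contact force between the fingers and drum_head below 0.05 N)).
It fails at once if the chisel is pushed more than 30 mm from its place (distance of chisel from where it was at the start of the episode above 0.03 m).
It fails at once if the paste tin is pushed more than 30 mm from its place (distance of paste_tin from where it was at the start of the episode above 0.03 m).
It also fails if it takes over 96 s, if anything falls off the work surface, if the arm or the gripper's body presses on something with over 40 N, if the wrist force passes 120 N, or if a joint passes its speed limit or range.

## Robot

A 6-joint arm with a two-finger parallel gripper is mounted at the origin on the work surface. World frame = base frame: x ahead of the robot, y to its left, z up, the work surface at z = 0. Lengths are in m, angles in rad, forces in N, time in s.
With the tool pointing down it reaches from about 0.3 to 0.775 m from the base axis. Payload 14.6 kg.
Tool frame: the origin (TCP) lies at the very end of the fingers, on their centre line; the grasp point (between the pads) lies 19 mm behind it (ctrl.grasp_offset is the distance from the TCP to the grasp point, in m); x points along the fingers, y is the direction in which the jaws open and shut, and the axes are right-handed (so a half turn about x gives the same grasp; the last joint's range is limited). The gripper opens to 94 mm and grips with 3 to 60 N. Pads are 16 mm wide; open, the fingers measure 119 mm over their backs; the gripper's body (75 mm by 177 mm) begins 78 mm behind the grasp point.
Start: joints at [-0.067, 0.3, 1.521, -0, 1.321, -0.067], TCP at [0.55, -0, 0.205] pointing down, gripper open.
Joint ranges: [-3.03, 3.03], [-0.79, 2.21], [0.23, 2.52], [-1.04, 4.18], [0, 3.07], [-2.55, 2.55]. Speed limits (rad/s): [2.22, 2.22, 2.57, 3.14, 3.14, 3.14].

## Interface

Orientations are given as [roll, pitch, yaw] about the fixed x, y, z axes, in that order (R = Rz(yaw) Ry(pitch) Rx(roll)).
In Python, from station import ctrl gives the robot as it stands. The module is installed in compiled form; this text tells all that it offers.
- The arm moves only by the tool send_rows, never from a script. Its argument "rows" is a list that holds one entry, the list of rows, each a list of 4 numbers: the shift along the world's x, y, z in mm, then the turn about the world's z in rad. A call has 1 to 12 rows; each row shifts and turns the commanded pose from where the row before left it; what a row does not reach is not made up. A row lasts 1/10 s, in which the tool goes at most 50 mm and 8.59 degrees, less where a joint would pass 70% of its speed; a pose out of reach is approached as far as the arm can. A call is refused whole if a number of a shift passes 50 or a number of a turn 0.15, either way. A call with a gripper value outside its range is refused whole. "grip" is the gripper's target within -1 to 1 (shut at 1, half-way at 0, fully open at -1), set as the call begins (left out, the last holds). The fingers move at their own pace and stop on an object; "newtons" is the grip in N (left out, the last holds). Time passes only in rows, so rows that do not move let the fingers close. It gives the time, the measured TCP pose, the force and the opening at its end, in the units of the state.
- ctrl.get_obs(): the state, without advancing time (a new reading comes with each control period).
- ctrl.camera(name): name is "scene" or "side" or "wrist"; returns (picture, depth): 420x560x3 uint8, red, green, blue; 420x560 float32, m along the optical axis (not along the pixel's ray), 0 where there is no reading.
- ctrl.camera_params(name): a dict with "vertical_fov" (degrees; the focal length in pixels is half the picture's height over the tangent of half this angle, whatever the lens; pixels are square), "cx", "cy" (the principal point, pixels), "cam_to_world" (4x4, takes a point from camera to world coordinates); the wrist camera has in their place "mount" (4x4, takes a point from camera to tool coordinates, whose origin is the TCP and whose axes are the tool frame's). Camera axes: x right, y up, looking along -z (the intrinsics and any distortion apply to the point x, -y, -z); pixel columns grow to the right and rows downward; lengths in m; the calibration is good to about 2 mm. A picture is of the moment at which its call begins: read the wrist's pose just before it. camera_params takes no time and is no camera call.
- ctrl.hand_in(): hands the job in, once; it reports no verdict.
The state is a dict: "time_s": time; "qpos": joint angles; "joint_vel": joint speeds; "tau": joint torques, N m; "ee_pos": TCP position; "eef_rot": TCP orientation; "force": force on the tool from outside, world axes, zero at the start; "moment": the same for the moment, N m; "grip_width": finger opening in m.
Only numpy, scipy, OpenCV 4.12 (cv2) and the standard library are available. Lean on these libraries where they do the work, as an engineer would, in place of code of your own. Each camera call takes 0.05 s, during which the arm holds its last target.

## Working session

There is one attempt and no reset: what is moved stays moved. The work goes in short steps, Python scripts to look and compute and a tool call to move; the robot and the scene stay as the last step left them, time stands still between calls to the robot, and variables do not carry over. Pictures are saved under pics/ and viewed, and the job is handed in when it is done.

Besides the shell and the picture viewer there is one more tool, called after "Call:" by a JSON object that holds its "method" and its "body". send_rows: Moves the arm, as the interface text tells. Its arguments: {"type":"object","properties":{"rows":{"type":"array"},"grip":{"type":"number"},"newtons":{"type":"number"}},"required":["rows"]}

```bash
mkdir -p pics
cat > h.py <<'E'
import numpy as np, cv2
from station import ctrl
def grab(n,f):
    im,d=ctrl.camera(n); np.savez(f'/tmp/{f}.npz',im=im,d=d)
    cv2.imwrite(f'pics/{f}.png',im[:,:,::-1]); return im,d
E
python3 - <<'E'
from h import *
for n in ['scene','side','wrist']:
    print(n,ctrl.camera_params(n)); 
print(ctrl.get_obs())
for n in ['scene','side','wrist']: grab(n,n+'0')
E
```

```text
scene {'vertical_fov': 53.60829234475352, 'cx': 278.7054514502726, 'cy': 211.52616153602756, 'cam_to_world': array([[-0.44253237, -0.60275146,  0.66396971,  1.01445362],
       [ 0.89649831, -0.31499234,  0.31156155,  0.26974636],
       [ 0.02135119,  0.7331238 ,  0.67975998,  0.55327266],
       [ 0.        ,  0.        ,  0.        ,  1.        ]])}
side {'vertical_fov': 51.68969568898645, 'cx': 285.17143716626316, 'cy': 207.11925769828872, 'cam_to_world': array([[ 0.88430599,  0.34148387, -0.31842062,  0.24605935],
       [-0.46653428,  0.61896559, -0.63184442, -0.50140302],
       [-0.01867327,  0.70729793,  0.70666891,  0.67667599],
       [ 0.        ,  0.        ,  0.        ,  1.        ]])}
wrist {'vertical_fov': 68.14105466702317, 'cx': 279.93097308027035, 'cy': 211.60835711644177, 'mount': array([[ 5.52199920e-04,  2.42288577e-01, -9.70204072e-01,
        -1.78510279e-01],
       [ 9.99999052e-01, -1.35783128e-03,  2.30067462e-04,
         2.94424227e-04],
       [-1.26163072e-03, -9.70203279e-01, -2.42289097e-01,
        -6.94131922e-02],
       [ 0.00000000e+00,  0.00000000e+00,  0.00000000e+00,
         1.00000000e+00]])}
{'time_s': 0.0, 'qpos': array([-6.65833291e-02,  3.00504891e-01,  1.52160748e+00,  2.13433871e-05,
        1.32068714e+00, -6.66219407e-02]), 'joint_vel': array([-0.00076387,  0.0008891 , -0.00024728, -0.00054449, -0.00106886,
       -0.00023469]), 'tau': array([-1.53750298e-03, -5.31805658e+01, -3.52735734e+01,  7.07558286e-02,
        2.43994006e-02, -4.79655944e-05]), 'ee_pos': array([5.49729021e-01, 2.99139406e-05, 2.04856629e-01]), 'eef_rot': array([-1.65454623,  1.5695893 ,  3.05787607]), 'force': array([ 0.15641868, -0.56128207,  0.079043  ]), 'moment': array([0.01348935, 0.0503001 , 0.0117385 ]), 'grip_width': 0.09413384162314833}
```

View pics/scene0.png

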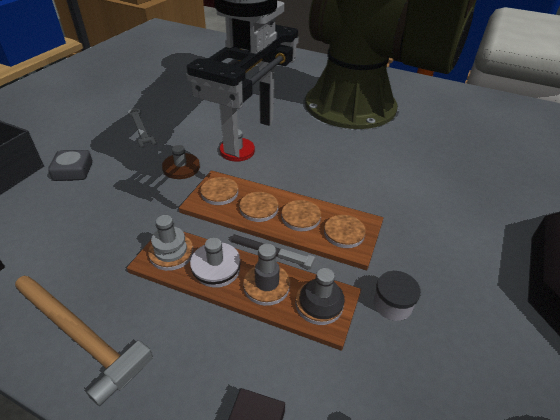

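View pics/side0.png

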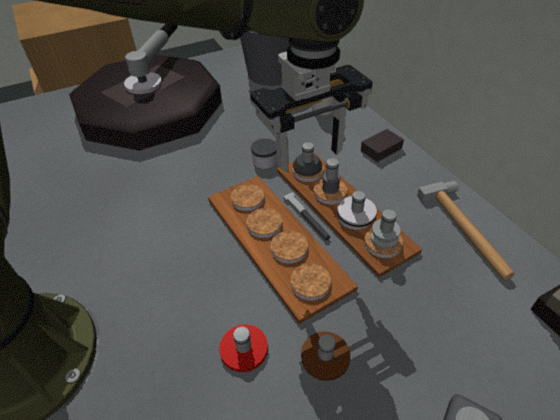

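View pics/wrist0.png

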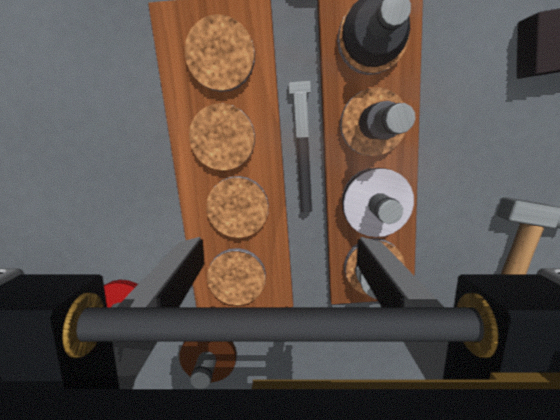

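The far row in the scene picture is profile (167,240), disc (214,260), drum (267,272), cup (322,295). The rests opposite are at (220,190), (259,206), (301,214) and (345,231). The look-alikes, red at (237,149) and brown at (180,163), stand off the boards, so they stay. Next I measure.

```bash
cat >> h.py <<'E'
def params(n,obs=None):
    p=ctrl.camera_params(n)
    if n=='wrist':
        from scipy.spatial.transform import Rotation as R
        T=np.eye(4);T[:3,:3]=R.from_euler('xyz',obs['eef_rot']).as_matrix();T[:3,3]=obs['ee_pos'];M=T@p['mount']
    else: M=p['cam_to_world']
    return 210/np.tan(np.radians(p['vertical_fov']/2)),p['cx'],p['cy'],M
def cloud(d,P):
    f,cx,cy,M=P; v,u=np.mgrid[:420,:560]
    X=np.stack([(u-cx)/f*d,-(v-cy)/f*d,-d,np.ones_like(d)],-1)
    W=(X@M.T)[...,:3]; W[d<=0]=np.nan; return W
def ray(u,v,z,P):
    f,cx,cy,M=P; r=M[:3,:3]@np.array([(u-cx)/f,-(v-cy)/f,-1]); o=M[:3,3]
    return o+r*(z-o[2])/r[2]
E
python3 - <<'E'
from h import *
obs=ctrl.get_obs()
for n in ['scene','side','wrist']:
    D=np.load(f'/tmp/{n}0.npz'); im,d=D['im'],D['d']; P=params(n,obs); W=cloud(d,P)
    hsv=cv2.cvtColor(im,cv2.COLOR_RGB2HSV)
    print(n)
    # surface height check
    m=(abs(W[...,2])<.01)&(abs(W[...,0]-.55)<.25)&(abs(W[...,1])<.3); print(' table z',np.nanmedian(W[...,2][m]))
    top=((W[...,2]>.019)&(W[...,2]<.033)&(W[...,0]>.3)&(W[...,0]<.75)&(abs(W[...,1])<.3)).astype(np.uint8)
    cork=top&(hsv[...,2]>110)&(hsv[...,0]>8)&(hsv[...,0]<22)
    cork=cv2.morphologyEx(cork.astype(np.uint8),cv2.MORPH_CLOSE,np.ones((5,5)))
    k,l,s,c=cv2.connectedComponentsWithStats(cork)
    for i in range(1,k):
        if s[i,4]>150:
            cn=max(cv2.findContours((l==i).astype(np.uint8),0,1)[0],key=len)
            pts=np.array([ray(u,v,.026,P)[:2] for u,v in cn[:,0]],np.float32)
            (x,y),r=cv2.minEnclosingCircle(pts); e=cv2.fitEllipse(pts*1000) if len(pts)>5 else 0
            print(' cork',c[i].round(),s[i,4],'xy',round(x,4),round(y,4),'r',round(r,4),np.round(e[0],1),np.round(e[1],1))
    sh=((W[...,2]>.06)&(W[...,2]<.112)&(W[...,0]>.35)&(W[...,0]<.75)&(abs(W[...,1])<.3)).astype(np.uint8)
    k,l,s,c=cv2.connectedComponentsWithStats(sh)
    for i in range(1,k):
        if s[i,4]>60:
            q=W[l==i]; zt=np.percentile(q[:,2],97); t=q[q[:,2]>zt-.004]
            print(' shank',c[i].round(),s[i,4],'top',zt.round(4),'xy',((t.max(0)+t.min(0))/2)[:2].round(4),np.median(t,0)[:2].round(4),'ext',np.ptp(t,axis=0).round(3))
E
```

```text
scene
 table z 0.001080151542768526
 cork [219. 189.] 717 xy 0.4942 -0.1058 r 0.0381 [ 493.7 -106. ] [70.2 74.3]
 cork [259. 204.] 799 xy 0.4987 -0.015 r 0.0382 [498.  -14.9] [70.2 74.1]
 cork [301. 213.] 846 xy 0.484 0.0668 r 0.0382 [483.2  66.7] [70.1 74.1]
 cork [345. 229.] 937 xy 0.4855 0.1533 r 0.0379 [484.7 153.4] [70.3 73.4]
 cork [174. 256.] 311 xy 0.6685 -0.0902 r 0.0372 [665.3 -96.8] [66.6 78.5]
 cork [269. 289.] 614 xy 0.6548 0.0838 r 0.0367 [654.5  82.7] [64.7 69.3]
 shank [165. 228.] 418 top 0.098 xy [ 0.6704 -0.0905] [ 0.6709 -0.0901] ext [0.026 0.025 0.005]
 shank [213. 247.] 287 top 0.0803 xy [ 0.6627 -0.0068] [ 0.6637 -0.0067] ext [0.026 0.025 0.005]
 shank [267. 262.] 639 top 0.104 xy [0.6557 0.0842] [0.6564 0.0842] ext [0.025 0.025 0.005]
 shank [324. 280.] 415 top 0.0902 xy [0.6478 0.1732] [0.6491 0.1733] ext [0.026 0.025 0.005]
side
 table z 0.0006254586259898942
 cork [269. 223.] 2213 xy 0.4934 0.0691 r 0.1205 [488.9  65.8] [ 75.5 254.5]
 cork [311. 280.] 1044 xy 0.4929 -0.1065 r 0.0367 [ 492.9 -106.4] [70.5 71.6]
 shank [308. 151.] 179 top 0.0897 xy [0.6458 0.1
[... 553 characters left out ...]
4 r 0.0369 [654.   82.8] [65.9 68.9]
 cork [221. 136.] 3448 xy 0.4841 0.0663 r 0.0369 [484.   66.2] [71.8 72.5]
 cork [237. 207.] 2939 xy 0.4989 -0.0149 r 0.0371 [498.7 -14.8] [71.9 72.6]
 cork [394. 251.] 167 xy 0.6869 -0.0715 r 0.0216 [688.9 -68.9] [ 7.9 43.4]
 cork [351. 266.] 226 xy 0.6418 -0.0896 r 0.0228 [637.8 -89.5] [10.7 46.4]
 cork [235. 277.] 2496 xy 0.4943 -0.1056 r 0.0374 [ 494.2 -105.7] [72.  73.1]
 shank [390.  16.] 1023 top 0.0884 xy [0.6467 0.1697] [0.6465 0.1707] ext [0.025 0.02  0.005]
 shank [389. 119.] 1404 top 0.1023 xy [0.6543 0.0831] [0.6537 0.0832] ext [0.026 0.025 0.005]
 shank [387. 210.] 622 top 0.0785 xy [ 0.6614 -0.0068] [ 0.6611 -0.0062] ext [0.025 0.025 0.005]
```

Both fixed cameras and the wrist camera agree to about 3 mm. I start with the disc head, with the jaws opening along x.

Call:
{"method": "send_rows", "body": {"rows": [[[28,-2,-10],[28,-2,-15],[28,-2,-20],[28,-1,-20],[0,0,-15],[0,0,0]]], "grip": -1, "newtons": 30}}

```text
invalid input
```

Run:
```python
from h import *
grab('wrist','wrist1'); o=ctrl.get_obs(); print(o['ee_pos'],o['eef_rot'],o['time_s'])
```

```text
[5.49846140e-01 2.89216645e-05 2.05115324e-01] [-1.65423154  1.57011561  3.05822865] 0.2
```

View pics/wrist1.png

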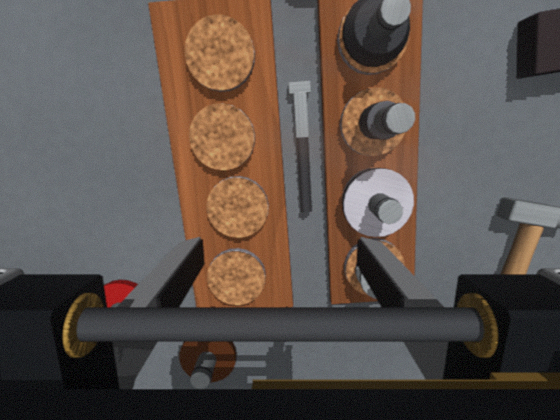

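The move was refused and the picture is unchanged, so I test the call format with a row that doesn't move.

Call:
{"method": "send_rows", "body": {"rows": [[[0,0,-5,0]]]}}

```text
time_s: 0.3
ee_pos: [0.5502, -0.0, 0.2006]
eef_rot: [1.46, 1.57, -0.111]
force: [-0.2, -0.7, 0.4]
grip_width: 0.0945
```

The cause was that my rows had three numbers; each needs four, with the turn last.

Call:
{"method": "send_rows", "body": {"rows": [[[28,-2,-10,0],[28,-2,-15,0],[28,-2,-20,0],[27,-1,-15,0],[0,0,-10,0],[0,0,0,0],[0,0,0,0]]], "grip": -1, "newtons": 30}}

```text
time_s: 1.0
ee_pos: [0.6605, -0.0069, 0.1309]
eef_rot: [1.302, 1.571, -0.269]
force: [-0.5, 0.3, 0.5]
grip_width: 0.0942
```

Run:
```python
from h import *
grab('wrist','wrist2'); grab('side','side2'); o=ctrl.get_obs(); print(o['ee_pos'],o['time_s'])
```

```text
[ 0.66086679 -0.00698162  0.1318105 ] 1.1
```

View pics/wrist2.png

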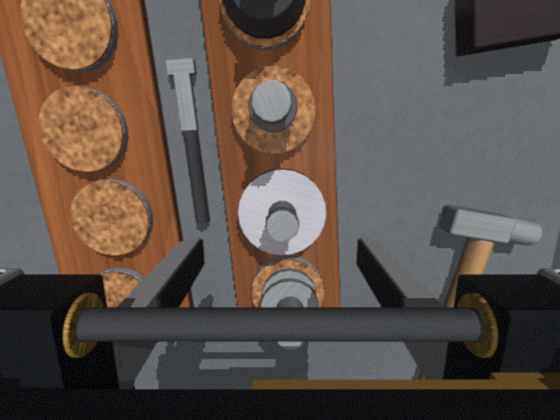

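View pics/side2.png

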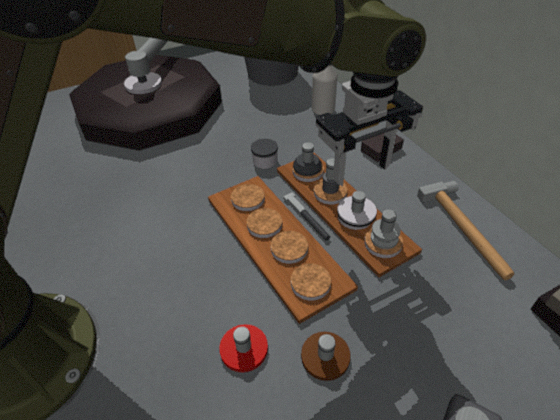

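The disc head is the bright-topped one at wrist (282,212), with its shank at (282,225). The TCP axis should project to row 226 at that height, so the tool is centred. It isn't red or brown. I go down and grip.

Call:
{"method": "send_rows", "body": {"rows": [[[0,0,-25,0],[0,0,-25,0],[0,0,-20,0],[0,0,-12,0],[0,0,-5,0],[0,0,0,0],[0,0,0,0]]]}}

```text
time_s: 1.8
ee_pos: [0.6615, -0.007, 0.0447]
eef_rot: [1.505, 1.569, -0.066]
force: [-0.3, 0.4, 0.0]
grip_width: 0.0942
```

Call:
{"method": "send_rows", "body": {"rows": [[[0,0,0,0],[0,0,0,0],[0,0,0,0],[0,0,0,0],[0,0,0,0],[0,0,0,0],[0,0,0,0],[0,0,0,0]]], "grip": 1, "newtons": 30}}

```text
time_s: 2.6
ee_pos: [0.661, -0.007, 0.0434]
eef_rot: [-1.466, 1.571, -3.036]
force: [0.5, -0.0, -0.2]
grip_width: 0.0336
```

Call:
{"method": "send_rows", "body": {"rows": [[[0,0,0,0],[0,0,0,0],[0,0,0,0],[0,0,0,0]]]}}

```text
time_s: 3.0
ee_pos: [0.6611, -0.007, 0.0434]
eef_rot: [1.576, 1.571, 0.005]
force: [0.8, -0.7, -0.4]
grip_width: 0.0258
```

Call:
{"method": "send_rows", "body": {"rows": [[[0,0,8,0],[0,0,17,0],[0,0,20,0],[-15,-1,0,0],[-25,-1,0,0],[-30,-2,0,0],[-30,-1,0,0],[-30,-1,0,0],[-22,-1,0,0],[-11,0,0,0],[0,0,0,0],[0,0,0,0]]]}}

```text
time_s: 4.2
ee_pos: [0.4988, -0.0141, 0.0895]
eef_rot: [1.478, 1.569, -0.092]
force: [0.6, -0.9, -2.1]
grip_width: 0.0252
```

Run:
```python
from h import *
grab('scene','scene3'); grab('side','side3'); o=ctrl.get_obs(); print(o['ee_pos'],o['force'],o['grip_width'])
```

```text
[ 0.49875677 -0.01401321  0.08887821] [ 0.09373842 -0.42324393 -2.51292657] 0.025581876551451617
```

View pics/side3.png

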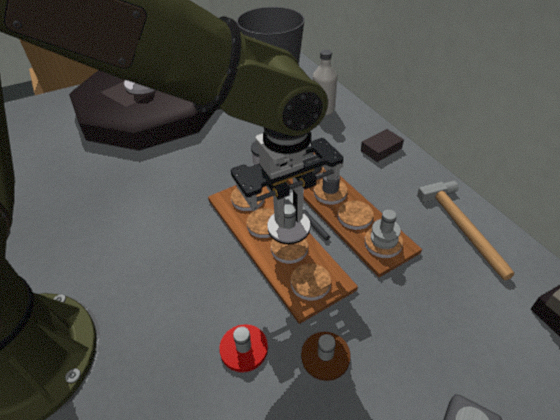

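View pics/scene3.png

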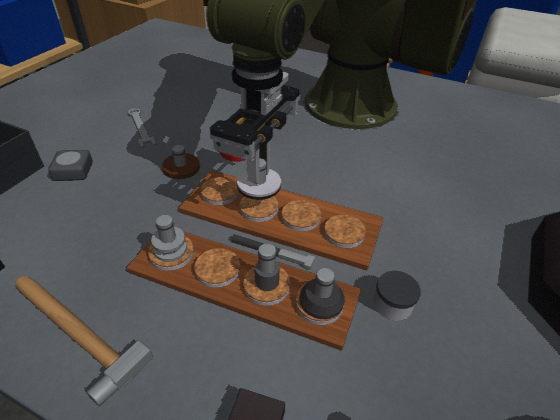

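The disc is held level over rest 2 and its old rest is bare. I lower it gently.

Call:
{"method": "send_rows", "body": {"rows": [[[0,0,-12,0],[0,0,-15,0],[0,0,-10,0],[0,0,-4,0],[0,0,-2,0],[0,0,-1,0],[0,0,-1,0],[0,0,0,0],[0,0,0,0]]]}}

```text
time_s: 5.2
ee_pos: [0.4982, -0.014, 0.0437]
eef_rot: [1.489, 1.57, -0.082]
force: [0.8, 0.2, -2.7]
grip_width: 0.0254
```

Call:
{"method": "send_rows", "body": {"rows": [[[0,0,-1,0],[0,0,0,0],[0,0,0,0]]]}}

```text
time_s: 5.5
ee_pos: [0.4982, -0.014, 0.0434]
eef_rot: [1.431, 1.57, -0.14]
force: [-4.7, -0.0, 9.4]
grip_width: 0.0254
```

It has landed, so I release and then rise.

Call:
{"method": "send_rows", "body": {"rows": [[[0,0,0,0],[0,0,0,0],[0,0,0,0],[0,0,0,0],[0,0,0,0],[0,0,0,0],[0,0,0,0],[0,0,0,0],[0,0,0,0],[0,0,0,0]]], "grip": -1}}

```text
time_s: 6.5
ee_pos: [0.498, -0.014, 0.0424]
eef_rot: [-0.2, 1.571, -1.771]
force: [-0.6, -0.2, -0.2]
grip_width: 0.0935
```

Call:
{"method": "send_rows", "body": {"rows": [[[0,0,10,0],[0,0,25,0],[0,0,30,0],[0,0,22,0],[0,0,0,0],[0,0,0,0]]]}}

```text
time_s: 7.1
ee_pos: [0.4979, -0.014, 0.1297]
eef_rot: [1.491, 1.57, -0.08]
force: [-1.5, 0.0, -0.2]
grip_width: 0.0938
```

```bash
cat > chk.py <<'E'
from h import *
import sys
t=sys.argv[1]
tops=[.078,.088,.096,.102]
for n in ['scene','side']:
    im,d=grab(n,n+t); P=params(n); W=cloud(d,P); print(n)
    sh=((W[...,2]>.06)&(W[...,2]<.112)&(W[...,0]>.35)&(W[...,0]<.75)&(abs(W[...,1])<.3)).astype(np.uint8)
    k,l,s,c=cv2.connectedComponentsWithStats(sh)
    for i in range(1,k):
        if s[i,4]>60:
            q=W[l==i]; zt=np.percentile(q[:,2],97); tt=q[q[:,2]>zt-.004]
            print(' shank',c[i].round(),'top',zt.round(4),'xy',((tt.max(0)+tt.min(0))/2)[:2].round(4),'ext',np.ptp(tt,axis=0).round(3))
o=ctrl.get_obs(); print(o['ee_pos'],o['time_s'])
E
python3 chk.py 4
```

```text
scene
 shank [259. 187.] top 0.0803 xy [ 0.4991 -0.0136] ext [0.025 0.025 0.005]
 shank [165. 228.] top 0.098 xy [ 0.6694 -0.0902] ext [0.026 0.025 0.005]
 shank [267. 262.] top 0.1041 xy [0.6554 0.0836] ext [0.025 0.025 0.005]
 shank [324. 280.] top 0.0901 xy [0.6482 0.1729] ext [0.026 0.025 0.004]
side
 shank [332. 173.] top 0.1029 xy [0.652  0.0764] ext [0.023 0.016 0.005]
 shank [388. 221.] top 0.0979 xy [ 0.6673 -0.0925] ext [0.025 0.025 0.005]
 shank [288. 230.] top 0.0801 xy [ 0.4969 -0.0156] ext [0.025 0.027 0.005]
[ 0.49748537 -0.01397062  0.12857518] 7.2
```

View pics/side4.png

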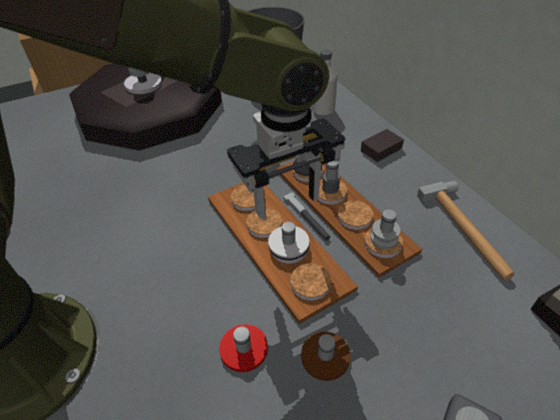

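The disc sits within about 1 mm of its rest's centre. The drum is next.

Call:
{"method": "send_rows", "body": {"rows": [[[20,12,0,0],[33,20,0,0],[33,20,0,0],[33,20,0,0],[27,17,0,0],[11,8,0,0],[0,0,0,0],[0,0,0,0]]]}}

```text
time_s: 8.0
ee_pos: [0.6542, 0.0827, 0.1283]
eef_rot: [-1.467, 1.569, -3.037]
force: [0.5, 0.1, -1.1]
grip_width: 0.0935
```

Run:
```python
from h import *
grab('wrist','wrist5'); o=ctrl.get_obs(); print(o['ee_pos'],o['time_s'])
```

```text
[0.65421093 0.08248633 0.12874868] 8.05
```

View pics/wrist5.png

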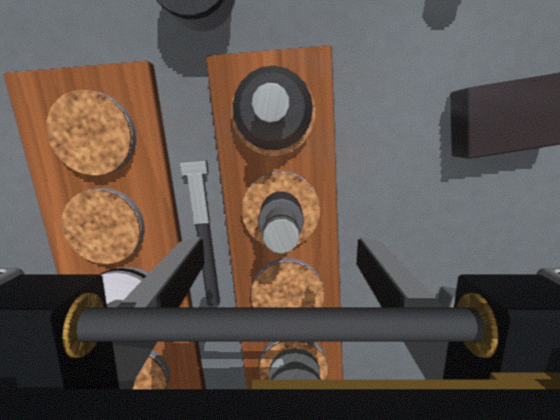

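The drum shank at (281,236) lies between the fingers, on the centre line. I go down to TCP z 0.067 and grip.

Call:
{"method": "send_rows", "body": {"rows": [[[0,0,-20,0],[0,0,-20,0],[0,0,-14,0],[0,0,-7,0],[0,0,0,0],[0,0,0,0]]]}}

```text
time_s: 8.65
ee_pos: [0.6553, 0.0829, 0.0693]
eef_rot: [1.66, 1.57, 0.089]
force: [0.3, -0.9, 0.7]
grip_width: 0.0939
```

Call:
{"method": "send_rows", "body": {"rows": [[[0,0,0,0],[0,0,0,0],[0,0,0,0],[0,0,0,0],[0,0,0,0],[0,0,0,0],[0,0,0,0],[0,0,0,0],[0,0,0,0],[0,0,0,0],[0,0,0,0],[0,0,0,0]]], "grip": 1, "newtons": 30}}

```text
time_s: 9.85
ee_pos: [0.655, 0.083, 0.0684]
eef_rot: [-1.135, 1.571, -2.706]
force: [-0.7, 0.4, -0.3]
grip_width: 0.0258
```

Call:
{"method": "send_rows", "body": {"rows": [[[0,0,8,0],[0,0,17,0],[0,0,20,0],[-15,-2,0,0],[-26,-3,0,0],[-32,-3,0,0],[-32,-3,0,0],[-32,-3,0,0],[-23,-2,0,0],[-11,0,0,0],[0,0,0,0],[0,0,0,0]]]}}

```text
time_s: 11.05
ee_pos: [0.485, 0.0671, 0.1139]
eef_rot: [1.61, 1.57, 0.039]
force: [0.5, -0.1, -1.3]
grip_width: 0.0255
```

Call:
{"method": "send_rows", "body": {"rows": [[[0,0,-12,0],[0,0,-15,0],[0,0,-10,0],[0,0,-4,0],[0,0,-2,0],[0,0,-1,0],[0,0,0,0],[0,0,0,0]]]}}

```text
time_s: 11.85
ee_pos: [0.4842, 0.067, 0.0698]
eef_rot: [1.632, 1.57, 0.061]
force: [0.2, -0.2, -1.8]
grip_width: 0.0254
```

Call:
{"method": "send_rows", "body": {"rows": [[[0,0,-1,0],[0,0,0,0],[0,0,0,0]]]}}

```text
time_s: 12.15
ee_pos: [0.484, 0.067, 0.0685]
eef_rot: [1.145, 1.571, -0.426]
force: [-0.4, 0.1, -1.7]
grip_width: 0.0253
```

Call:
{"method": "send_rows", "body": {"rows": [[[0,0,-0.5,0],[0,0,0,0],[0,0,0,0]]]}}

```text
time_s: 12.45
ee_pos: [0.4841, 0.067, 0.0683]
eef_rot: [1.687, 1.571, 0.116]
force: [-3.4, -1.1, 5.5]
grip_width: 0.0257
```

Contact shows in the force, so I release and rise.

Call:
{"method": "send_rows", "body": {"rows": [[[0,0,0,0],[0,0,0,0],[0,0,0,0],[0,0,0,0],[0,0,0,0],[0,0,0,0],[0,0,0,0],[0,0,0,0],[0,0,0,0],[0,0,0,0]]], "grip": -1}}

```text
time_s: 13.45
ee_pos: [0.484, 0.067, 0.0679]
eef_rot: [-1.049, 1.571, -2.62]
force: [-0.4, -0.2, 0.3]
grip_width: 0.094
```

Call:
{"method": "send_rows", "body": {"rows": [[[0,0,10,0],[0,0,20,0],[0,0,22,0],[0,0,10,0],[0,0,0,0],[0,0,0,0]]]}}

```text
time_s: 14.05
ee_pos: [0.4837, 0.067, 0.1294]
eef_rot: [-1.556, 1.57, -3.127]
force: [-0.5, 0.1, -0.2]
grip_width: 0.0944
```

```bash
python3 chk.py 6
```

```text
scene
 shank [303. 193.] top 0.1039 xy [0.4853 0.0683] ext [0.025 0.023 0.005]
 shank [259. 186.] top 0.0805 xy [ 0.4992 -0.0133] ext [0.025 0.024 0.004]
 shank [165. 228.] top 0.0982 xy [ 0.6695 -0.091 ] ext [0.026 0.025 0.004]
 shank [324. 280.] top 0.0902 xy [0.6475 0.173 ] ext [0.026 0.025 0.004]
side
 shank [308. 151.] top 0.09 xy [0.6454 0.1714] ext [0.024 0.027 0.005]
 shank [263. 203.] top 0.104 xy [0.4823 0.0648] ext [0.026 0.025 0.006]
 shank [388. 221.] top 0.0977 xy [ 0.6671 -0.0932] ext [0.025 0.025 0.005]
 shank [288. 230.] top 0.0802 xy [ 0.4964 -0.0151] ext [0.025 0.026 0.005]
[0.48353912 0.06695577 0.12904134] 14.15
```

View pics/scene6.png

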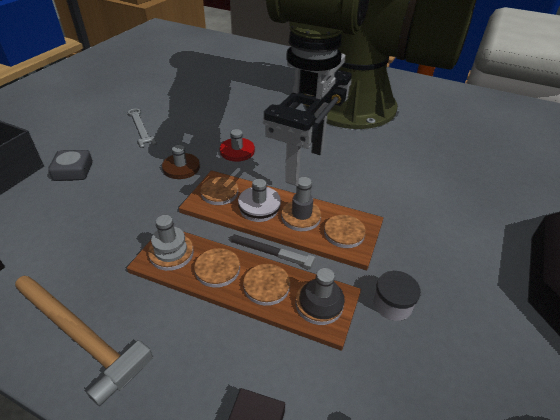

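The drum is centred and the disc is undisturbed. Next is the cup, the dark tapered head at scene (322,295).

Call:
{"method": "send_rows", "body": {"rows": [[[20,13,0,0],[34,22,0,0],[34,22,0,0],[34,22,0,0],[29,18,0,0],[12,8,0,0],[0,0,0,0],[0,0,0,0]]]}}

```text
time_s: 14.95
ee_pos: [0.6463, 0.1717, 0.1288]
eef_rot: [-1.339, 1.569, -2.91]
force: [0.3, 0.6, 0.7]
grip_width: 0.094
```

Run:
```python
from h import *
grab('wrist','wrist7'); o=ctrl.get_obs(); print(o['ee_pos'],o['time_s'])
```

```text
[0.64623966 0.17149814 0.12934031] 15.0
```

View pics/wrist7.png

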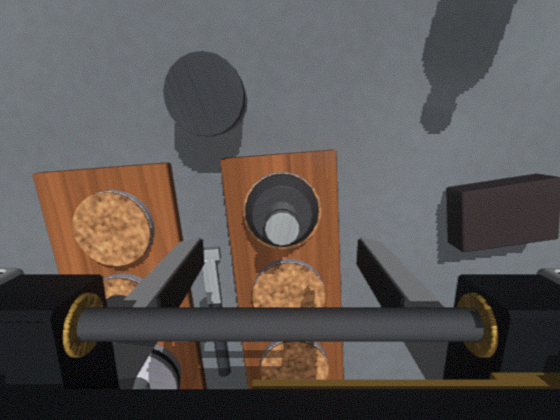

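The cup's shank at (282,228) is on the centre line, and the tin at (204,93) is well clear. I go down to z 0.053.

Call:
{"method": "send_rows", "body": {"rows": [[[0,0,-22,0],[0,0,-22,0],[0,0,-18,0],[0,0,-10,0],[0,0,-4,0],[0,0,0,0],[0,0,0,0]]]}}

```text
time_s: 15.7
ee_pos: [0.6474, 0.172, 0.055]
eef_rot: [1.783, 1.569, 0.212]
force: [1.1, 0.6, 0.4]
grip_width: 0.0939
```

Call:
{"method": "send_rows", "body": {"rows": [[[0,0,0,0],[0,0,0,0],[0,0,0,0],[0,0,0,0],[0,0,0,0],[0,0,0,0],[0,0,0,0],[0,0,0,0],[0,0,0,0],[0,0,0,0],[0,0,0,0],[0,0,0,0]]], "grip": 1, "newtons": 30}}

```text
time_s: 16.9
ee_pos: [0.6471, 0.172, 0.054]
eef_rot: [1.686, 1.571, 0.115]
force: [0.5, -0.4, -0.3]
grip_width: 0.0259
```

Call:
{"method": "send_rows", "body": {"rows": [[[0,0,8,0],[0,0,17,0],[0,0,20,0],[-14,-2,0,0],[-24,-3,0,0],[-31,-4,0,0],[-31,-4,0,0],[-31,-4,0,0],[-21,-2,0,0],[-10,0,0,0],[0,0,0,0],[0,0,0,0]]]}}

```text
time_s: 18.1
ee_pos: [0.486, 0.1532, 0.0996]
eef_rot: [1.77, 1.569, 0.2]
force: [0.7, 0.2, -3.5]
grip_width: 0.0255
```

Call:
{"method": "send_rows", "body": {"rows": [[[0,0,-12,0],[0,0,-15,0],[0,0,-10,0],[0,0,-4,0],[0,0,-2,0],[0,0,-1,0],[0,0,0,0],[0,0,0,0]]]}}

```text
time_s: 18.9
ee_pos: [0.4852, 0.153, 0.0553]
eef_rot: [1.789, 1.57, 0.218]
force: [0.6, -0.3, -3.6]
grip_width: 0.0259
```

Call:
{"method": "send_rows", "body": {"rows": [[[0,0,-1,0],[0,0,0,0],[0,0,0,0]]]}}

```text
time_s: 19.2
ee_pos: [0.485, 0.153, 0.054]
eef_rot: [2.016, 1.571, 0.445]
force: [0.1, 0.8, -2.5]
grip_width: 0.0256
```

Call:
{"method": "send_rows", "body": {"rows": [[[0,0,-0.5,0],[0,0,0,0],[0,0,0,0]]]}}

```text
time_s: 19.5
ee_pos: [0.4851, 0.153, 0.0539]
eef_rot: [1.923, 1.57, 0.352]
force: [-3.5, -0.6, 6.5]
grip_width: 0.0256
```

Call:
{"method": "send_rows", "body": {"rows": [[[0,0,0,0],[0,0,0,0],[0,0,0,0],[0,0,0,0],[0,0,0,0],[0,0,0,0],[0,0,0,0],[0,0,0,0],[0,0,0,0],[0,0,0,0]]], "grip": -1}}

```text
time_s: 20.5
ee_pos: [0.485, 0.153, 0.0535]
eef_rot: [0.905, 1.571, -0.665]
force: [-0.0, -0.3, -0.8]
grip_width: 0.0936
```

Call:
{"method": "send_rows", "body": {"rows": [[[0,0,10,0],[0,0,20,0],[0,0,28,0],[0,0,20,0],[0,0,8,0],[0,0,0,0],[0,0,0,0]]]}}

```text
time_s: 21.2
ee_pos: [0.4846, 0.1529, 0.1387]
eef_rot: [-1.362, 1.57, -2.933]
force: [-1.1, -0.3, -0.3]
grip_width: 0.094
```

```bash
python3 chk.py 8
```

```text
scene
 shank [303. 192.] top 0.104 xy [0.4846 0.0672] ext [0.026 0.026 0.005]
 shank [259. 186.] top 0.0801 xy [ 0.4987 -0.0134] ext [0.025 0.024 0.004]
 shank [349. 209.] top 0.0901 xy [0.4863 0.1536] ext [0.027 0.025 0.005]
 shank [165. 228.] top 0.098 xy [ 0.6691 -0.0913] ext [0.026 0.024 0.005]
side
 shank [245. 179.] top 0.0898 xy [0.4832 0.1524] ext [0.025 0.026 0.006]
 shank [263. 203.] top 0.1033 xy [0.4825 0.0659] ext [0.025 0.026 0.005]
 shank [388. 221.] top 0.098 xy [ 0.6669 -0.0924] ext [0.026 0.024 0.005]
 shank [289. 230.] top 0.0804 xy [ 0.4969 -0.0153] ext [0.025 0.025 0.005]
[0.48449137 0.15287528 0.13836647] 21.3
```

View pics/scene8.png

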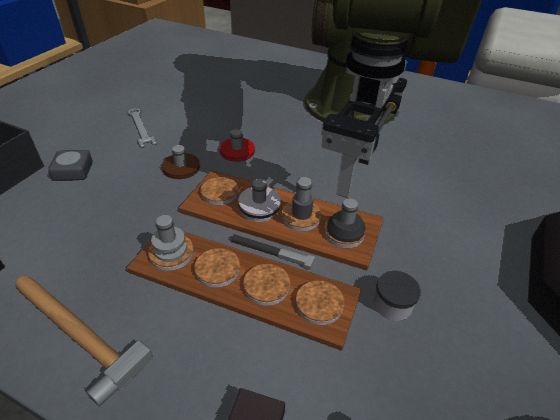

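Last is the profile spool at scene (167,240).

Call:
{"method": "send_rows", "body": {"rows": [[[15,-15,0,0],[25,-30,0,0],[30,-40,0,0],[30,-40,0,0],[30,-40,0,0],[28,-40,0,0],[18,-28,0,0],[7,-12,0,0],[0,0,0,0],[0,0,0,0]]]}}

```text
time_s: 22.3
ee_pos: [0.6675, -0.0915, 0.1385]
eef_rot: [-1.842, 1.569, 2.871]
force: [-1.5, 1.0, 0.6]
grip_width: 0.0938
```

Run:
```python
from h import *
grab('wrist','wrist9'); o=ctrl.get_obs(); print(o['ee_pos'],o['time_s'])
```

```text
[ 0.66749722 -0.09102229  0.13889283] 22.35
```

View pics/wrist9.png

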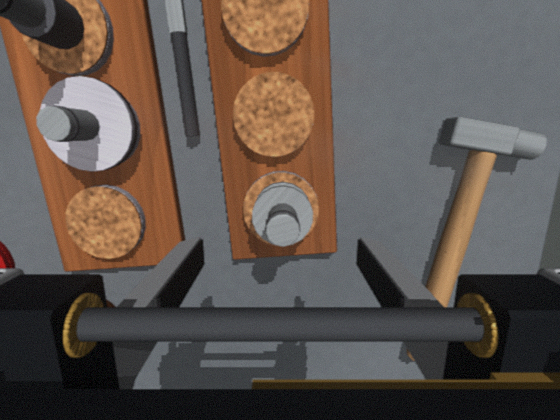

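The shank at (283,227) is on the centre line. I go down to z 0.061.

Call:
{"method": "send_rows", "body": {"rows": [[[0,0,-22,0],[0,0,-24,0],[0,0,-18,0],[0,0,-10,0],[0,0,-4,0],[0,0,0,0],[0,0,0,0]]]}}

```text
time_s: 23.05
ee_pos: [0.6684, -0.0919, 0.0625]
eef_rot: [1.412, 1.569, -0.159]
force: [0.2, 0.1, -0.5]
grip_width: 0.0939
```

Call:
{"method": "send_rows", "body": {"rows": [[[0,0,0,0],[0,0,0,0],[0,0,0,0],[0,0,0,0],[0,0,0,0],[0,0,0,0],[0,0,0,0],[0,0,0,0],[0,0,0,0],[0,0,0,0],[0,0,0,0],[0,0,0,0]]], "grip": 1, "newtons": 30}}

```text
time_s: 24.25
ee_pos: [0.6681, -0.092, 0.0615]
eef_rot: [1.38, 1.57, -0.19]
force: [0.9, 0.8, -0.3]
grip_width: 0.0259
```

Call:
{"method": "send_rows", "body": {"rows": [[[0,0,8,0],[0,0,17,0],[0,0,20,0],[-15,-2,0,0],[-27,-2,0,0],[-33,-3,0,0],[-33,-3,0,0],[-32,-2,0,0],[-23,-2,0,0],[-11,0,0,0],[0,0,0,0],[0,0,0,0]]]}}

```text
time_s: 25.45
ee_pos: [0.495, -0.1061, 0.1071]
eef_rot: [1.339, 1.569, -0.231]
force: [-0.5, 0.0, -3.0]
grip_width: 0.0249
```

Call:
{"method": "send_rows", "body": {"rows": [[[0,0,-12,0],[0,0,-15,0],[0,0,-10,0],[0,0,-4,0],[0,0,-2,0],[0,0,-1,0],[0,0,0,0],[0,0,0,0]]]}}

```text
time_s: 26.25
ee_pos: [0.4942, -0.1061, 0.0628]
eef_rot: [1.291, 1.57, -0.28]
force: [0.5, -0.6, -2.7]
grip_width: 0.0253
```

Call:
{"method": "send_rows", "body": {"rows": [[[0,0,-1,0],[0,0,0,0],[0,0,0,0]]]}}

```text
time_s: 26.55
ee_pos: [0.494, -0.106, 0.0615]
eef_rot: [1.429, 1.571, -0.142]
force: [-0.0, -0.7, -2.5]
grip_width: 0.026
```

Call:
{"method": "send_rows", "body": {"rows": [[[0,0,-0.5,0],[0,0,0,0],[0,0,0,0]]]}}

```text
time_s: 26.85
ee_pos: [0.4942, -0.106, 0.0614]
eef_rot: [1.274, 1.57, -0.297]
force: [-1.7, 1.0, 5.6]
grip_width: 0.0258
```

Call:
{"method": "send_rows", "body": {"rows": [[[0,0,0,0],[0,0,0,0],[0,0,0,0],[0,0,0,0],[0,0,0,0],[0,0,0,0],[0,0,0,0],[0,0,0,0],[0,0,0,0],[0,0,0,0]]], "grip": -1}}

```text
time_s: 27.85
ee_pos: [0.494, -0.106, 0.061]
eef_rot: [1.276, 1.571, -0.295]
force: [-0.5, 0.2, 0.4]
grip_width: 0.0941
```

Call:
{"method": "send_rows", "body": {"rows": [[[0,0,10,0],[0,0,25,0],[0,0,35,0],[0,0,40,0],[0,0,30,0],[0,0,10,0],[0,0,0,0],[0,0,0,0]]]}}

```text
time_s: 28.65
ee_pos: [0.4935, -0.1059, 0.2097]
eef_rot: [-1.852, 1.569, 2.86]
force: [0.8, -0.5, -0.8]
grip_width: 0.0938
```

```bash
python3 chk.py 10
```

```text
scene
 shank [217. 167.] top 0.0982 xy [ 0.496  -0.1054] ext [0.024 0.026 0.005]
 shank [303. 192.] top 0.1038 xy [0.485  0.0675] ext [0.025 0.026 0.005]
 shank [259. 186.] top 0.0802 xy [ 0.4986 -0.0135] ext [0.026 0.024 0.005]
 shank [349. 209.] top 0.0902 xy [0.4866 0.154 ] ext [0.026 0.025 0.005]
side
 shank [245. 178.] top 0.0897 xy [0.4835 0.1533] ext [0.024 0.027 0.006]
 shank [263. 203.] top 0.1036 xy [0.4825 0.0653] ext [0.025 0.025 0.006]
 shank [289. 230.] top 0.0803 xy [ 0.497  -0.0155] ext [0.025 0.023 0.005]
 shank [311. 262.] top 0.0979 xy [ 0.4925 -0.1059] ext [0.024 0.026 0.006]
[ 0.4934577  -0.10585292  0.20939876] 28.75
```

View pics/scene10.png

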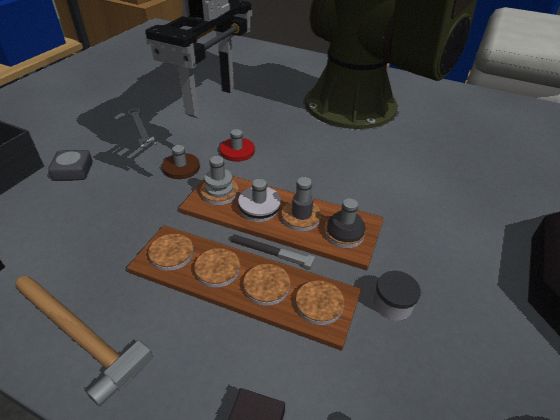

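View pics/side10.png

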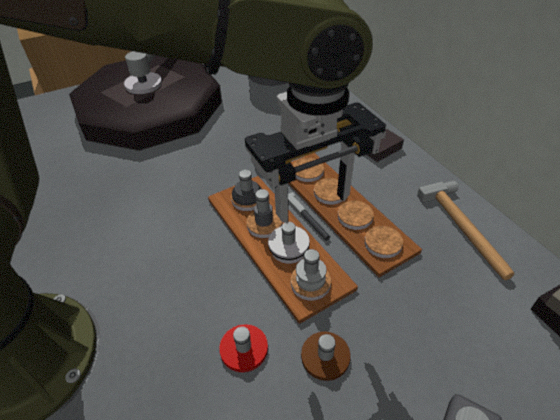

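All four heads stand upright on their facing rests, in the same order. In the scene picture they are at (217,180), (259,200), (302,205) and (347,220). The chisel, tin and look-alikes have not moved.

```bash
python3 -c "
from station import ctrl
print(ctrl.hand_in())"
```

```text
the job is handed in; nothing more can be done
None
```

All four heads now stand on the near-board rests facing where they came from, in the same order: profile, disc, drum, cup. The job is handed in after about 29 s of the 96 s allowed; no verdict was reported.

- **Placing:** I gripped each head by its shank at 30 N and lowered it until the force showed contact. Then I opened the fingers and lifted clear.
- **Position:** in the last check from both fixed cameras, every head was within about 2–3 mm of its rest's centre (limit 14 mm). The two cameras differ by 2–3 mm, in line with their calibration.
- **Height and tilt:** shank tops read about 2 mm high in both cameras, as they did before I moved anything, so the heads are seated. They look upright in both pictures; I did not measure the tilt.
- **Other things:** the chisel, the paste tin and the red and brown look-alikes look unmoved in the pictures, judged by eye. The gripper is about 10 cm above the heads and touches nothing.
- **What went wrong:** my first move call was refused because its rows had three numbers instead of four; the arm did not move.

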